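# Third hand at the filter holder: press the fresh cassette on the seal plate

### The job

Be my third hand: take the fresh filter cassette (white, blue tab) by its tab out of the tray, lower it between the two clamp rods of the filter holder and press it square against the sprung seal plate, sides flush and bottom edges level, until the black pointer stands in the green band, never in the red. Finish while still holding it there, gripped and pressed steadily, with the gripper and arm off the holder, so that I can do up the clamp. Leave the used yellow cassette, bottle, beaker and spanner where they are.

Things in the scene. Friction and masses are not known exactly. Their poses are not given: they have to be found in the camera images.
- fresh: Fresh filter cassette: upright white plate, blue tab and face panels; 26 thick (its x), 80 wide (y), 90 high, 0.15 to 0.3 kg. The tab, centred on top, is 20 thick (x), 50 wide (y), from 90 to 122 above the underside. Origin: centre of the underside; z up. Both big faces (+x, -x) are alike: either may go to the seal plate. Stands in one of the tray's bays, up to 0.08 rad askew to it.
- used: Used filter cassette, same shape and size, yellow with a black tab, in the other bay of the tray. Not to be disturbed. Origin: centre of the underside; z up.
- tray: Grey two-bay tray fixed to the bench, 66 (x) by 236 (y) by 20 high, walls 4 mm, floor 4 mm, one divider across the middle; bay centres at y = +58 and -58 mm. Origin: centre of the underside.
- holder: Filter holder fixed to the bench; its +x is the pressing direction, z up. Origin: on the bench, below the centre of the seal plate's face at rest. Base slab 12 high, x -20 to 110, y -75 to 75. Fixed steel back plate x 45 to 63, y -75 to 75, top at 107. A cassette goes in from above with its thickness along x, in front of the seal plate (x below 0), width centred on y = 0; nothing there carries it.
- rods_mid (a point): Midway between the free ends of the two steel clamp rods, axes as the holder's: holder x = -70, y = 0, height 68. The rods are 10 thick, at 57 to either side (y), and run along +x to the back plate; the cassette is lowered between them.
- scale (a point): Centre of the top of the white scale block: holder x = 20, y = 88, height 100. The block is 52 (x) by 30 (y), with a green and a red band on top under the black pointer; axes as the holder's.
- seal (a joint): Travel of the sprung seal plate towards the back plate (holder's +x), m: 0 at rest, 0.022 at the hard stop. Spring 1.0 N per mm of travel from 0 N, slight friction of 0.15 N. The pointer is on the plate: the green band runs from 0.006 to 0.014 (about 6 to 14 N), the red begins at 0.017.
- seal_face (a point): On the seal plate's pressing face, mid-width at its lower edge, 30 above the bench; axes as the holder's; moves with the plate. Plate 80 wide (y -40 to 40), 75 high (30 to 105 above the bench), 12 thick, blue pad; a thin black pointer from its +y side reaches y = 103, height 102 to 105. A well placed cassette has its underside centre 13 in front (-x) of this point at the same height.
- buffer: Buffer bottle with blue cap, 56 diameter, 120 high, standing. Bystander. Origin: centre of the underside.
- beaker: Small glass beaker, 64 diameter, 75 high, standing. Bystander. Origin: centre of the underside.
- spanner: Steel spanner lying on the bench. Bystander. Origin: on its underside.
Things that resemble listed ones, but are neither listed nor needed, are in the scene too. There is more than one size of the fresh; the one meant has the size given above.

How it is judged:
By the outcome, as a careful person would: the job done as asked, in the order asked, and still so for the second after the job is handed in, while the arm keeps its last pose, push and grip.
It also fails if it takes over 40 s, if anything falls off the work surface, if the arm or the gripper's body presses on something with over 40 N, if the wrist force passes 120 N, or if a joint passes its speed limit or range.

### The arm

A 7-joint arm with a two-finger parallel gripper is mounted at the origin on the work surface. World frame = base frame: x ahead of the robot, y to its left, z up, the work surface at z = 0. Lengths are in mm, angles in rad, forces in N, time in s.
With the tool pointing down it reaches from about 425 to 950 mm from the base axis. Payload 4.7 kg.
Tool frame: the origin (TCP) lies at the very end of the fingers, on their centre line; the grasp point (between the pads) lies 19 mm behind it (bot.tcp_to_grasp is the distance from the TCP to the grasp point, in mm); z points along the fingers, y is the direction in which the jaws open and shut (so a half turn about z gives the same grasp; the last joint's range is limited). The gripper opens to 87 mm and grips with 3 to 60 N. Pads are 19 mm wide; open, the fingers measure 117 mm over their backs; the gripper's body (75 mm by 190 mm) begins 51 mm behind the grasp point.
Start: joints at [-1.158, 0.469, -0.049, 1.532, 0.024, 1.141, -0.082], TCP at [288.572, 610.226, 222.573] pointing down, gripper open.
Joint ranges: [-2.59, 2.59], [-0.33, 1.99], [-1.39, 1.29], [0.1, 2.45], [-1.04, 4.18], [0.21, 1.99], [-2.66, 2.66]. Speed limits (rad/s): [2.57, 2.57, 3.14, 3.14, 3.14, 3.14, 3.14].

### API

Orientations are given as a rotation vector (axis times angle).
In Python, from station import bot gives the robot as it stands.
- The arm moves only by the shell command python3 -m creep 'ROWS' [FORCE]. ROWS is JSON, a list of rows, each a list of 5 numbers: the closure, from 0 (fully open) to 1 (shut), then the shift along the tool's x, y, z in cm, then the turn about the tool's z in rad. In form: [[fingers, dx, dy, dz, spin], ...]. A call has 1 to 20 rows; each row is the pose to reach, as a shift and turn from the pose commanded when the call began, along the tool's axes at that moment; what a row does not reach only later rows make up. A row lasts 1/10 s, in which the tool goes at most 50 mm and 8.59 degrees, less where a joint would pass 70% of its speed; a pose out of reach is approached as far as the arm can. A call with a gripper value outside its range is refused whole. The fingers move at their own pace and stop on an object; FORCE is the grip in N (left out, the last holds). Time passes only in rows, so rows that repeat a pose let the fingers close. It gives the time, the measured TCP pose, the force and the opening at its end, in the units of the state.
- bot.observe(): the state, without advancing time (a new reading comes with each control period).
- bot.get_image(name): name is "scene" or "top" or "wrist"; returns the picture (400x640x3 uint8, red, green, blue); there is no depth.
- bot.calibration(name): a dict with "fx", "fy", "cx", "cy" (pixels), "view" (4x4, takes a point from world to camera coordinates). Camera axes: x right, y up, looking along -z (the intrinsics and any distortion apply to the point x, -y, -z); pixel columns grow to the right and rows downward; lengths in mm; the calibration is good to about 2 mm. A picture is of the moment at which its call begins: read the wrist's pose just before it. calibration takes no time and is no camera call; for the wrist camera it gives the pose at the moment of the call.
- bot.finish_job(): hands the job in, once; it reports no verdict.
The state is a dict: "clock": time; "joints": joint angles; "dq": joint speeds; "tau": joint torques, N m; "ee_pos": TCP position; "tcp_rot": TCP orientation; "ft_force": force on the tool from outside, world axes, zero at the start; "ft_torque": the same for the moment, N m; "opening": finger opening in mm.
Only numpy, scipy, OpenCV 4.12 (cv2) and the standard library are available. Lean on these libraries where they do the work, as an engineer would, in place of code of your own. Each camera call takes 0.05 s, during which the arm holds its last target.

## Working session

There is one attempt and no reset: what is moved stays moved. The work goes in short steps, Python scripts to look and compute and a shell command to move; the robot and the scene stay as the last step left them, time stands still between calls to the robot, and variables do not carry over. Pictures are saved under pics/ and viewed, and the job is handed in when it is done.

```bash
ls; mkdir -p pics; cat > h.py <<'E'
import numpy as np, cv2
from station import bot
def snap(n,f):
    c=bot.calibration(n); im=bot.get_image(n); cv2.imwrite(f'pics/{f}.png',cv2.cvtColor(np.asarray(im),cv2.COLOR_RGB2BGR)); np.savez(f'pics/{f}.npz',im=im,view=c['view'],k=[c['fx'],c['fy'],c['cx'],c['cy']]); return im,c
def load(f):
    d=np.load(f'pics/{f}.npz'); return d['im'],d['view'],d['k']
def ray(f,u,v):
    im,V,k=load(f); d=np.array([(u-k[2])/k[0],-(v-k[3])/k[1],-1.]); R=V[:3,:3]; o=-R.T@V[:3,3]; return o,R.T@d
def onz(f,u,v,z):
    o,d=ray(f,u,v); return o+d*(z-o[2])/d[2]
def proj(f,p):
    im,V,k=load(f); q=V[:3,:3]@np.asarray(p,float)+V[:3,3]; return np.array([k[2]+k[0]*q[0]/-q[2],k[3]-k[1]*q[1]/-q[2]])
E
python3 - <<'E'
from h import *
print(bot.observe())
for n in ['scene','top','wrist']:
    im,c=snap(n,n+'0'); print(n,{k:(np.round(v,3).tolist()) for k,v in c.items() if not isinstance(v,str)})
E
```

```text
pics
{'clock': 0.0, 'joints': array([-1.1579001 ,  0.46940909, -0.04855647,  1.53373319,  0.02406522,
        1.14101575, -0.08230148]), 'dq': array([ 0.00023319,  0.00110817, -0.00016512,  0.00187697, -0.00064906,
        0.00109085,  0.00127965]), 'tau': array([ 6.76181226e-04, -5.07964647e+01, -8.00853269e-02, -2.36154377e+01,
       -6.13126718e-02,  3.78064869e-02,  1.68415545e-04]), 'ee_pos': array([288.34208069, 609.62095629, 221.50450381]), 'tcp_rot': array([-6.88286852e-01, -3.06488268e+00,  3.05584486e-03]), 'ft_force': array([-0.48548304,  0.15385975, -0.2037134 ]), 'ft_torque': array([ 0.0159347 , -0.01841186, -0.00840849]), 'opening': 86.86037333205016}
scene {'fx': 412.582, 'fy': 412.582, 'cx': 318.511, 'cy': 202.73, 'view': [[-0.184, 0.983, -0.008, 131.242], [-0.774, -0.14, 0.618, 376.638], [0.606, 0.12, 0.786, -1292.606], [0.0, 0.0, 0.0, 1.0]]}
top {'fx': 482.251, 'fy': 482.251, 'cx': 312.797, 'cy': 198.913, 'view': [[0.023, -1.0, -0.002, -46.711], [0.995, 0.023, 0.092, -563.279], [-0.092, -0.004, 0.996, -1246.673], [0.0, 0.0, 0.0, 1.0]]}
wrist {'fx': 346.135, 'fy': 346.135, 'cx': 316.924, 'cy': 197.353, 'view': [[0.427, 0.904, -0.003, -674.267], [-0.865, 0.408, -0.29, 37.221], [-0.261, 0.127, 0.957, -393.819], [0.0, 0.0, 0.0, 1.0]]}
```

View pics/scene0.png

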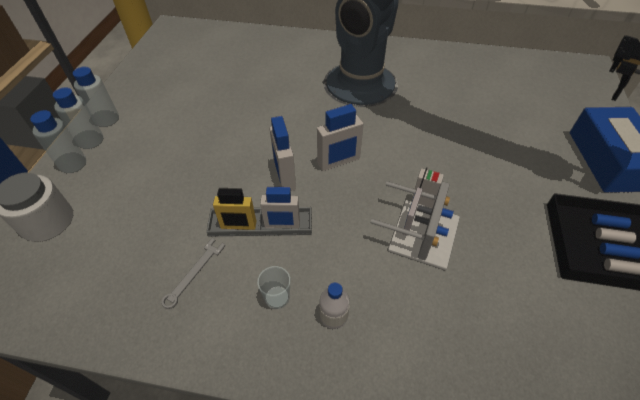

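View pics/top0.png

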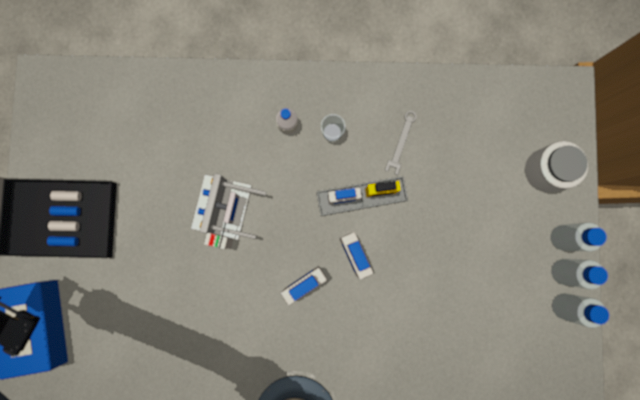

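View pics/wrist0.png

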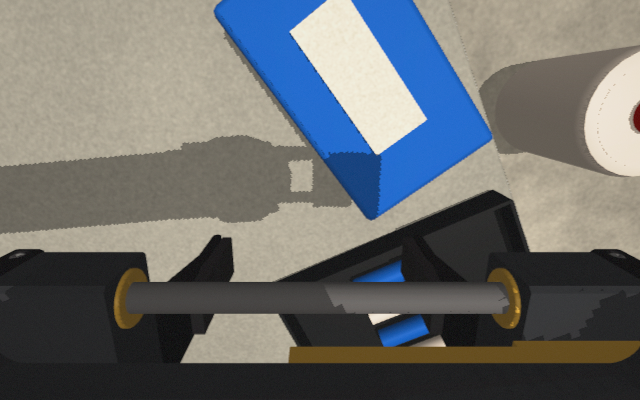

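```bash
python3 - <<'E'
from h import *
a=cv2.imread('pics/top0.png')
cv2.imwrite('pics/t_tray.png',cv2.resize(a[165:225,310:415],None,fx=7,fy=7,interpolation=cv2.INTER_CUBIC))
cv2.imwrite('pics/t_hold.png',cv2.resize(a[165:260,185:280],None,fx=6,fy=6,interpolation=cv2.INTER_CUBIC))
a=cv2.imread('pics/scene0.png')
cv2.imwrite('pics/s_tray.png',cv2.resize(a[180:245,200:320],None,fx=6,fy=6,interpolation=cv2.INTER_CUBIC))
cv2.imwrite('pics/s_hold.png',cv2.resize(a[160:270,365:470],None,fx=5,fy=5,interpolation=cv2.INTER_CUBIC))
E
```

```text
(no output)
```

View pics/t_tray.png

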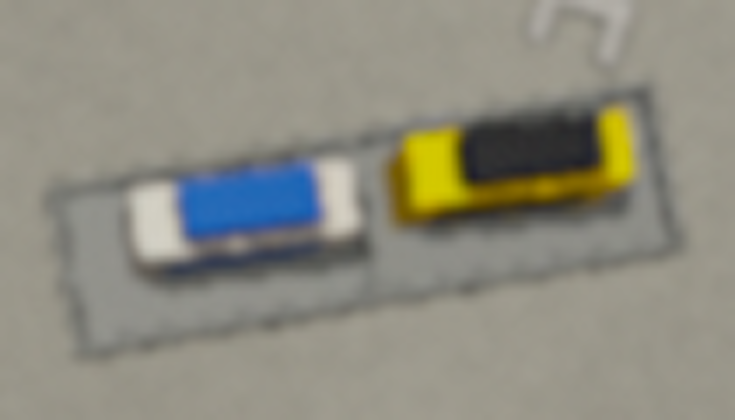

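View pics/t_hold.png

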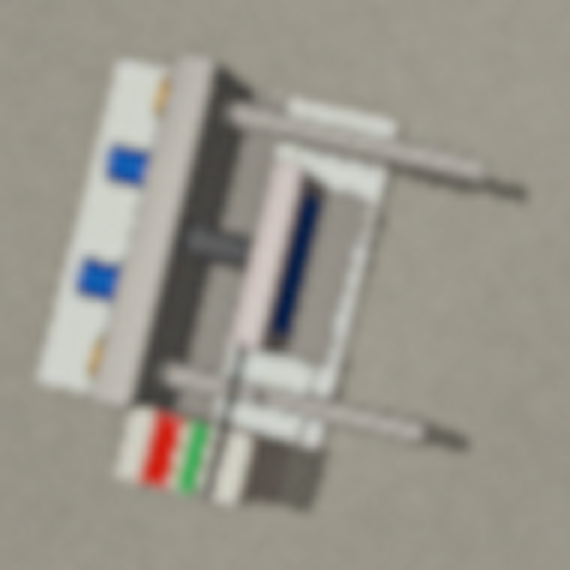

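View pics/s_hold.png

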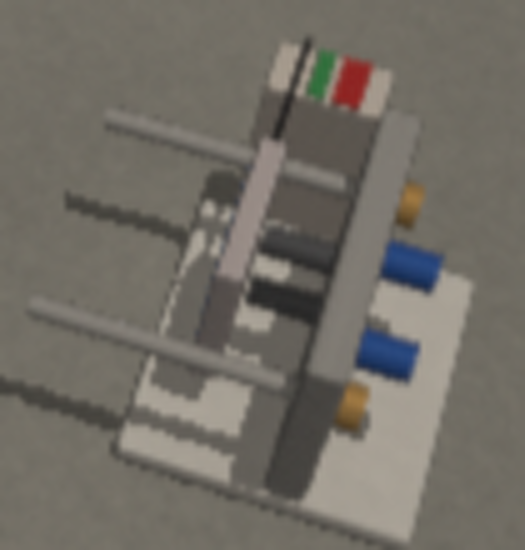

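View pics/s_tray.png

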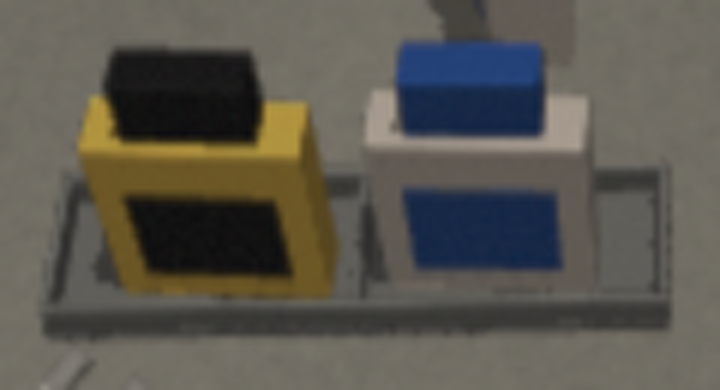

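```bash
python3 - <<'E'
from h import *
im,V,k=load('top0')
hsv=cv2.cvtColor(im,cv2.COLOR_RGB2HSV)
m=cv2.inRange(hsv,(105,120,120),(125,255,255)); m2=np.zeros_like(m); m2[165:225,310:415]=m[165:225,310:415]
c=max(cv2.findContours(m2,0,2)[0],key=cv2.contourArea)
r=cv2.minAreaRect(c);print(r)
b=cv2.boxPoints(r); P=np.array([onz('top0',*p,126) for p in b]);print(P.round(1),P.mean(0))
def t(u,v):return (310+(u+.5)/7-.5,165+(v+.5)/7-.5)
for p in [(55,190),(648,90),(682,245),(82,350)]: print('tray',onz('top0',*t(*p),20).round(1))
def h(u,v):return (185+(u+.5)/6-.5,165+(v+.5)/6-.5)
for n,p,z in [('rod1 end',(480,172),68+5),('rod1 start',(235,112),73),('rod2 end',(425,435),73),('rod2 st',(165,375),73),
 ('bp tl',(182,57),107),('bp tr',(215,62),107),('bp bl',(98,395),107),('bp br',(133,403),107),
 ('plate t r',(302,168),105),('plate t l',(278,155),105),('plate b r',(265,350),105),
 ('scale bl',(115,475),100),('scale br',(240,503),100),('scale tl',(133,405),100),('slab tr',(398,125),12),('slab br',(318,447),12),('slab tl',(120,62),12),('slab bl',(40,380),12)]:
  print(n,onz('top0',*h(*p),z).round(1))
c=bot.calibration('wrist');V=c['view'];R=V[:3,:3];o=-R.T@V[:3,3];print('wcam',o,(-R.T[:,2]))
from scipy.spatial.transform import Rotation as Ro
s=bot.observe();T=Ro.from_rotvec(s['tcp_rot']).as_matrix();print(T.round(3),(T.T@(o-s['ee_pos'])).round(1),(T.T@-R.T[:,2]).round(3), (T.T@R.T[:,0]).round(3))
E
```

```text
((345.030029296875, 193.20999145507812), (8.34386157989502, 18.667619705200195), 81.8698959350586)
[[ 577.   -88.3  126. ]
 [ 584.5 -133.1  126. ]
 [ 564.3 -136.3  126. ]
 [ 556.9  -91.5  126. ]] [ 570.65978058 -112.3036166   126.        ]
tray [584.2 -45.6  20. ]
tray [ 627.6 -270.2   20. ]
tray [ 568.7 -283.4   20. ]
tray [523.7 -57.2  20. ]
rod1 end [571.5  89.   73. ]
rod1 start [594.8 193.9  73. ]
rod2 end [459.8 108.5  73. ]
rod2 st [482.5 219.   73. ]
bp tl [613.1 210.3 107. ]
bp tr [611.3 196.5 107. ]
bp bl [472.7 238.9 107. ]
bp br [469.8 224.4 107. ]
plate t r [568.2 159.2 105. ]
plate t l [573.4 169.3 105. ]
plate b r [492.8 171.6 105. ]
scale bl [440.3 232.1 100. ]
scale br [430.  180.2 100. ]
scale tl [469.1 225.9 100. ]
slab tr [598.  132.6  12. ]
slab br [454.1 163.   12. ]
slab tl [623.5 257.9  12. ]
slab bl [480.8 287.1  12. ]
wcam [217.47698482 644.29632348 385.83635258] [ 0.26151243 -0.12642308 -0.95688476]
[[-0.904  0.428 -0.001]
 [ 0.428  0.904 -0.001]
 [-0.    -0.002 -1.   ]] [  78.9    0.6 -164.1] [-0.29  -0.001  0.957] [0.    1.    0.001]
```

```bash
python3 -m creep '[[0,-1,-0.8,-1,0],[0,-3,-2.3,-2,-0.02],[0,-6,-4.5,-3,-0.04],[0,-9.5,-7.1,-3,-0.06],[0,-13.3,-10,-3,-0.08],[0,-17.1,-12.9,-3,-0.1],[0,-20.9,-15.8,-3,-0.12],[0,-24.7,-18.6,-3,-0.14],[0,-28.5,-21.4,-3,-0.16],[0,-32.3,-24.3,-3,-0.18],[0,-35.9,-27,-3,-0.2],[0,-38.8,-29.1,-3,-0.22],[0,-40.6,-30.5,-3,-0.23],[0,-41.4,-31.1,-3,-0.23],[0,-41.5,-31.2,-3,-0.23],[0,-41.5,-31.2,-3,-0.23],[0,-41.5,-31.2,-3,-0.23]]'
python3 - <<'E'
from h import *
snap('wrist','w1'); s=bot.observe(); print(s['ee_pos'],s['clock'],s['ft_force'])
E
```

```text
clock: 1.85
ee_pos: [529.6, 152.5, 252.6]
tcp_rot: [-0.328, -3.124, -0.001]
ft_force: [-0.5, -0.4, -0.1]
opening: 86.7
[529.64338814 152.43058673 252.55093822] 1.9 [-0.2307434  -0.58716953  1.28566864]
```

View pics/w1.png

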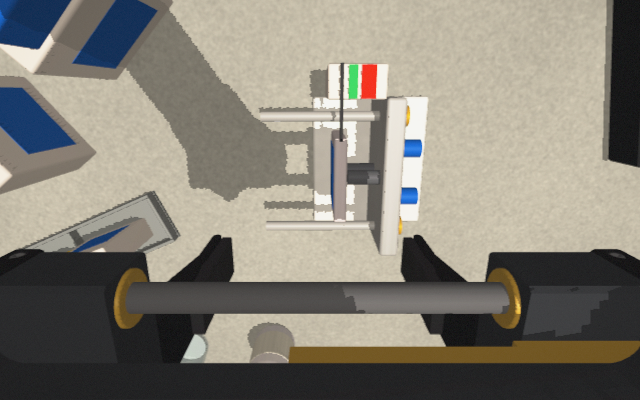

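The view shows the whole holder: rods at rows ~116 and ~226, seal plate at column ~340, scale at (358,81). I'll zoom in for exact points.

```bash
python3 - <<'E'
from h import *
a=cv2.imread('pics/w1.png')
cv2.imwrite('pics/w1z.png',cv2.resize(a[55:262,250:440],None,fx=2.9*1.38/1.0/1.4,fy=2.9*1.38/1.4,interpolation=cv2.INTER_CUBIC)); print(2.9*1.38/1.4)
g=cv2.cvtColor(a,cv2.COLOR_BGR2HSV)
for n,lo,hi in [('green',(40,90,90),(80,255,255)),('red',(0,150,150),(8,255,255))]:
  m=cv2.inRange(g,lo,hi); c=max(cv2.findContours(m,0,2)[0],key=cv2.contourArea); r=cv2.minAreaRect(c); print(n,r,[onz('w1',*p,100).round(1).tolist() for p in cv2.boxPoints(r)])
E
```

```text
2.8585714285714285
green ((353.0, 81.5), (33.0, 8.0), 90.0) [[436.2, 200.5, 100.0], [437.6, 207.2, 100.0], [464.4, 202.5, 100.0], [462.9, 195.6, 100.0]]
red ((368.67730712890625, 81.06709289550781), (14.228623390197754, 34.372520446777344), 2.2906100749969482) [[465.1, 205.8, 100.0], [437.5, 211.8, 100.0], [440.4, 223.7, 100.0], [468.1, 218.0, 100.0]]
```

View pics/w1z.png

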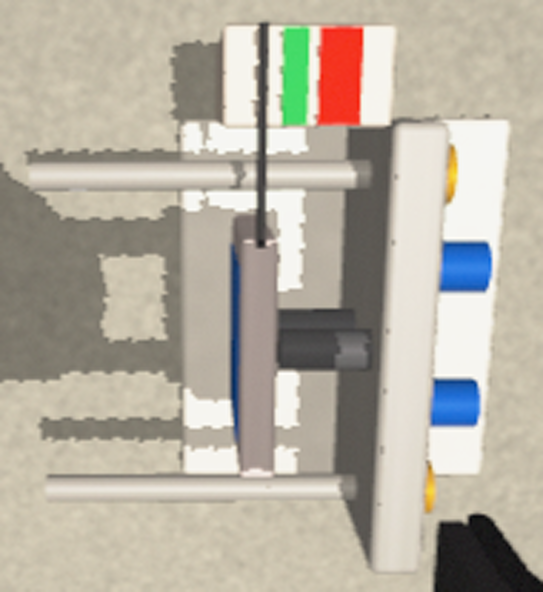

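```bash
python3 - <<'E'
from h import *
L=[((224,25),(-6,103,100)),((395,28),(46,103,100)),((393,124),(46,73,100)),((222,122),(-6,73,100)),((30,176),(-70,57,68)),((47,487),(-70,-57,68)),
((397,122),(45,75,107)),((448,126),(63,75,107)),((371,570),(45,-75,107)),((418,570),(63,-75,107)),((243,241),(0,40,105)),((276,240),(12,40,105)),((243,475),(0,-40,105)),((272,475),(12,-40,105))]
w=np.array([onz('w1',250+(p[0]+.5)/2.8586-.5,55+(p[1]+.5)/2.8586-.5,q[2])[:2] for p,q in L]);q=np.array([x[1][:2] for x in L],float)
n=10
A=q[:n]-q[:n].mean(0);B=w[:n]-w[:n].mean(0)
th=np.arctan2((A[:,0]*B[:,1]-A[:,1]*B[:,0]).sum(),(A*B).sum());R=np.array([[np.cos(th),-np.sin(th)],[np.sin(th),np.cos(th)]])
t=w[:n].mean(0)-R@q[:n].mean(0)
print(np.degrees(th),t);print(((w-t)@R-q).round(1))
for a,b in [(0,1),(3,2)]: pass
E
```

```text
78.23229639404278 [532.73693792 167.66117273]
[[ 0.5 -0.5]
 [-0.3 -1.5]
 [ 0.7  0.9]
 [ 0.1  1.6]
 [-1.  -0.4]
 [-0.4 -0.9]
 [ 1.5 -0.5]
 [-1.1 -1.7]
 [ 0.9  1.4]
 [-0.9  1.4]
 [ 0.7 -1.1]
 [-1.  -0.9]
 [ 1.6  0.7]
 [-0.7  0.7]]
```

```bash
cat >> h.py <<'E'
from scipy.spatial.transform import Rotation as Ro
def go(x,y,z,yaw=None):
    s=bot.observe();T=Ro.from_rotvec(s['tcp_rot']).as_matrix();p=s['ee_pos']
    cur=np.degrees(np.arctan2(T[1,1],T[0,1]))
    print('at',p.round(1),'yaw',cur.round(2),'tilt z',T[:,2].round(4),'f',s['ft_force'].round(2),'op',round(s['opening'],1),'t',s['clock'])
    d=T.T@(np.array([x,y,z])-p)
    print('shift cm',(d/10).round(2),'spin',None if yaw is None else np.radians(cur-yaw).round(3))
E
python3 -c "
from h import *
go(571,-112,250,9)"
```

```text
at [529.6 152.4 252.6] yaw 78.03 tilt z [-3.e-04  6.e-04 -1.e+00] f [-0.23 -0.59  1.29] op 87.0 t 1.9
shift cm [ -9.53 -25.01   0.24] spin 1.205
```

```bash
python3 -m creep '[[0,-0.5,-1.4,0.1,0.07],[0,-1.5,-4,0.2,0.2],[0,-2.7,-7,0.2,0.34],[0,-3.9,-10.2,0.2,0.48],[0,-5.1,-13.4,0.2,0.62],[0,-6.3,-16.5,0.2,0.76],[0,-7.4,-19.5,0.2,0.9],[0,-8.5,-22.3,0.2,1.03],[0,-9.2,-24.2,0.2,1.13],[0,-9.5,-24.9,0.2,1.18],[0,-9.5,-25,0.2,1.2],[0,-9.5,-25,0.2,1.2],[0,-9.5,-25,0.2,1.2]]'
python3 - <<'E'
from h import *
snap('wrist','w2'); go(571,-112,250,9)
a=cv2.imread('pics/w2.png'); cv2.imwrite('pics/w2z.png',cv2.resize(a[40:260,180:440],None,fx=3,fy=3,interpolation=cv2.INTER_CUBIC)[:599])
E
```

```text
clock: 3.2
ee_pos: [570.8, -112.0, 250.4]
tcp_rot: [-2.034, -2.393, -0.001]
ft_force: [0.1, -0.0, -0.2]
opening: 87.2
at [ 570.7 -112.2  250.4] yaw 9.27 tilt z [-1.e-04  7.e-04 -1.e+00] f [-0.5  -0.26 -0.32] op 87.2 t 3.25
shift cm [0.01 0.03 0.04] spin 0.005
```

View pics/w2.png

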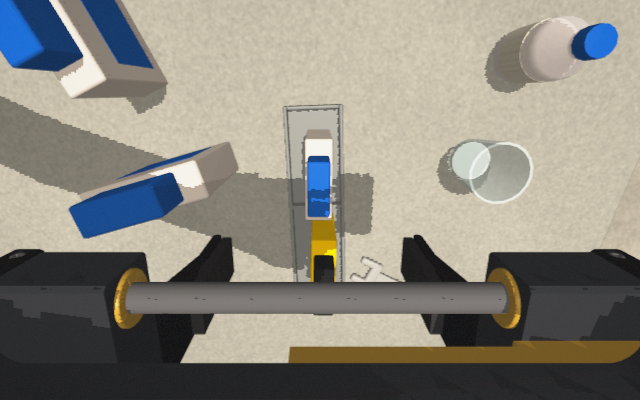

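View pics/w2z.png

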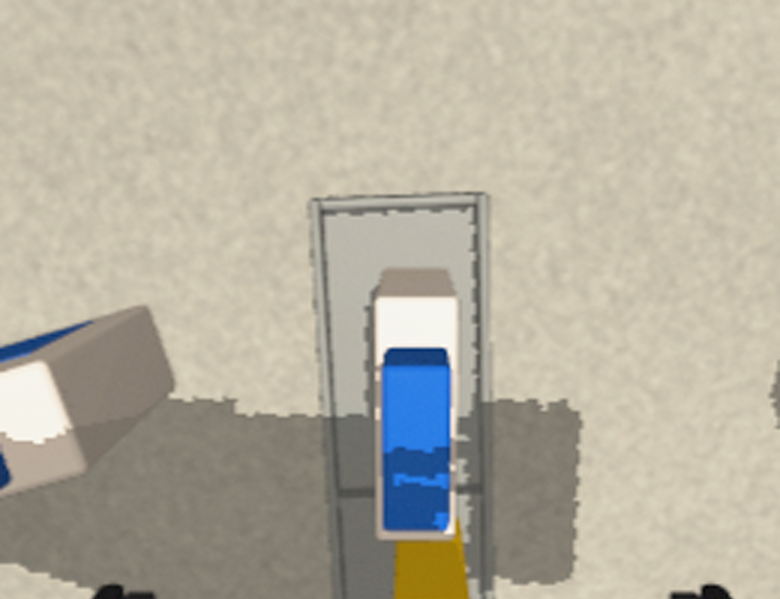

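```bash
python3 - <<'E'
from h import *
f=lambda u,v:(180+(u+.5)/3-.5,40+(v+.5)/3-.5)
P=np.array([onz('w2',*f(*p),126)[:2] for p in [(384,365),(449,365),(450,531),(383,530)]]);print(P.round(1),P.mean(0))
for a,b in [(0,3),(1,2)]: d=P[a]-P[b];print(np.degrees(np.arctan2(d[1],d[0]))-90,np.linalg.norm(d))
Q=np.array([onz('w2',*f(*p),94)[:2] for p in [(375,295),(457,295),(457,538),(376,538)]]);print(Q.round(1),Q.mean(0))
# decoy
im,V,k=load('top0');hsv=cv2.cvtColor(im,cv2.COLOR_RGB2HSV);m=cv2.inRange(hsv,(105,120,120),(125,255,255));m[:225]=0;m[290:]=0;m[:,:335]=0;m[:,385:]=0
c=max(cv2.findContours(m,0,2)[0],key=cv2.contourArea);r=cv2.minAreaRect(c);print(r)
o1,d1=ray('top0',*r[0]);o2,d2=ray('w2',126,207)
s=np.linalg.lstsq(np.c_[d1,-d2],o2-o1,rcond=None)[0];print(o1+s[0]*d1,o2+s[1]*d2)
E
```

```text
[[ 560.2  -89.5]
 [ 578.3  -86.5]
 [ 587.1 -135.4]
 [ 567.5 -138.3]] [ 573.2755694  -112.45710541]
8.506213310621973 49.36870142884747
10.231053216545831 49.682623323421375
[[ 554.3  -74.7]
 [ 579.1  -70.6]
 [ 592.9 -148.8]
 [ 566.6 -153.1]] [ 573.21691273 -111.82768199]
((358.5547790527344, 255.5205535888672), (28.05583953857422, 11.338200569152832), 65.55604553222656)
[ 421.3203187  -145.09488042  150.08619829] [ 421.43808196 -145.27219083  150.10006886]
```

```bash
python3 -c "
from h import *
go(573.2,-112.2,98,9.5)"
```

```text
at [ 570.7 -112.2  250.4] yaw 9.27 tilt z [-1.e-04  7.e-04 -1.e+00] f [-0.5  -0.26 -0.32] op 87.2 t 3.25
shift cm [-0.06  0.24 15.24] spin -0.004
```

```bash
python3 -m creep '[[0,0,0.2,2,0],[0,0,0.2,5,0],[0,0,0.2,8.5,0],[0,-0.1,0.2,11.5,0],[0,-0.1,0.2,13.8,0],[0,-0.1,0.2,15,0],[0,-0.1,0.2,15.2,0],[0,-0.1,0.2,15.2,0]]'
python3 -m creep '[[1,0,0,0,0],[1,0,0,0,0],[1,0,0,0,0],[1,0,0,0,0],[1,0,0,0,0],[1,0,0,0,0],[1,0,0,0,0],[1,0,0,0,0]]' 50
python3 -c "
from h import *
snap('wrist','w3');go(573.2,-112.2,98,9.5)"
```

```text
clock: 4.05
ee_pos: [573.3, -114.1, 99.0]
tcp_rot: [2.037, 2.391, 0.001]
ft_force: [0.5, 0.4, 0.0]
opening: 87.3
clock: 4.85
ee_pos: [572.7, -114.3, 98.4]
tcp_rot: [-2.038, -2.391, 0.0]
ft_force: [0.2, 1.1, -0.3]
opening: 30.8
at [ 572.7 -114.3   98.5] yaw 9.11 tilt z [-1.e-04  1.e-04 -1.e+00] f [ 0.44  0.53 -0.2 ] op 26.8 t 4.9
shift cm [0.2  0.08 0.05] spin -0.007
```

View pics/w3.png

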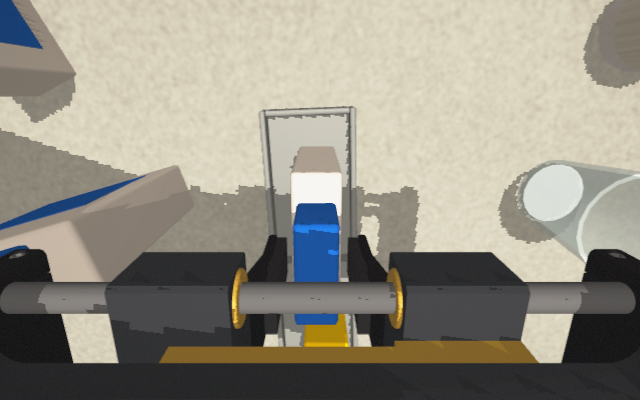

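```bash
python3 -m creep '[[1,0.2,0,0,0],[1,0.2,0,0,0],[1,0.2,0,0,0],[1,0.2,0,0,0],[1,0.2,0,0,0]]' 50
python3 -c "
from h import *
go(573.2,-112.2,98,9.5)"
```

```text
clock: 5.4
ee_pos: [572.4, -112.3, 98.5]
tcp_rot: [-2.038, -2.391, -0.0]
ft_force: [-0.0, 0.3, 1.0]
opening: 19.5
at [ 572.4 -112.3   98.5] yaw 9.11 tilt z [-2.e-04  2.e-04 -1.e+00] f [-0.02  0.29  0.96] op 19.5 t 5.4
shift cm [-0.01  0.08  0.05] spin -0.007
```

```bash
python3 -m creep '[[1,0,0,-0.3,0],[1,0,0,-1,0],[1,0,0,-2.5,0],[1,0,0,-5,0],[1,0,0,-8,0],[1,0,0,-11,0],[1,0,0,-13.2,0],[1,0,0,-14,0],[1,0,0,-14,0]]' 60
python3 -c "
from h import *
snap('wrist','w4');snap('scene','s4');go(573.2,-112.2,98,9.5)
a=cv2.imread('pics/s4.png');cv2.imwrite('pics/s4z.png',cv2.resize(a[90:250,180:340],None,fx=3.7,fy=3.7,interpolation=cv2.INTER_CUBIC))
a=cv2.imread('pics/w4.png');cv2.imwrite('pics/w4z.png',cv2.resize(a[180:360,230:410],None,fx=3.3,fy=3.3,interpolation=cv2.INTER_CUBIC))
"
```

```text
clock: 6.3
ee_pos: [573.1, -112.5, 240.2]
tcp_rot: [2.036, 2.389, 0.003]
ft_force: [1.0, -0.6, -2.2]
opening: 19.4
at [ 571.8 -112.1  237.7] yaw 9.11 tilt z [-1.6e-03  4.0e-04 -1.0e+00] f [-0.07 -0.29 -2.21] op 19.4 t 6.4
shift cm [-0.04  0.16 13.97] spin -0.007
```

View pics/w4z.png

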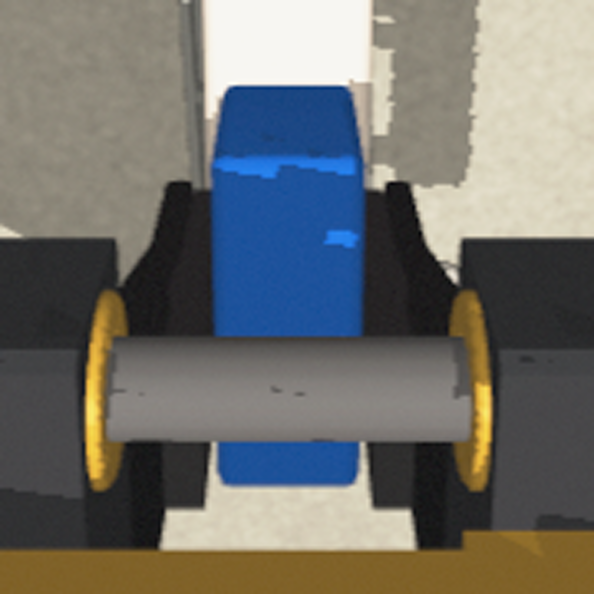

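View pics/s4z.png

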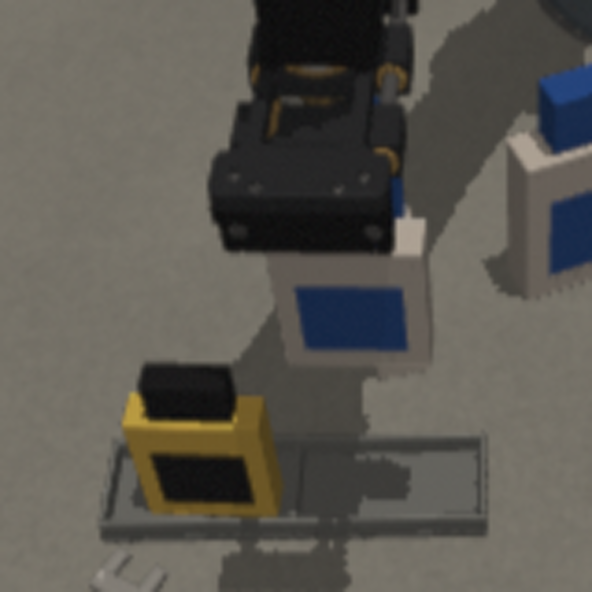

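```bash
python3 - <<'E'
from h import *
s=bot.observe();T=Ro.from_rotvec(s['tcp_rot']).as_matrix();p=s['ee_pos']
f=lambda u,v:(230+(u+.5)/3.3-.5,180+(v+.5)/3.3-.5)
def tf(u,v,zt):
    o,d=ray('w4',*f(u,v));o=T.T@(o-p);d=T.T@d;return (o+d*(zt-o[2])/d[2])[:2].round(1)
for zt in (-31,-28,-25):
  print(zt,tf(213,158,zt),tf(363,158,zt),tf(220,485,zt),tf(357,485,zt), 'tab bottom front', tf(225,88,zt+32),tf(352,88,zt+32))
E
```

```text
-31 [24.7 -7.3] [24.7 11.8] [-24.4  -7.3] [-24.5  11.9] tab bottom front [23.4 -7.3] [23.4 12.3]
-28 [23.5 -7.5] [23.5 12. ] [-26.7  -7.5] [-26.8  12.1] tab bottom front [22.4 -7.5] [22.4 12.5]
-25 [22.3 -7.7] [22.3 12.3] [-29.   -7.7] [-29.1  12.4] tab bottom front [21.4 -7.7] [21.4 12.7]
```

```bash
python3 -c "
from h import *
go(525.9,138.4,238,78.2)"
```

```text
at [ 571.8 -112.1  237.7] yaw 9.11 tilt z [-1.6e-03  4.0e-04 -1.0e+00] f [-0.07 -0.29 -2.21] op 19.4 t 6.4
shift cm [ 2.546e+01 -5.600e-01 -1.000e-02] spin -1.206
```

```bash
python3 -m creep '[[1,0.6,0,0,-0.02],[1,2,0,0,-0.07],[1,4.2,-0.1,0,-0.17],[1,6.8,-0.2,0,-0.29],[1,9.5,-0.3,0,-0.42],[1,12.2,-0.3,0,-0.55],[1,14.9,-0.4,0,-0.68],[1,17.6,-0.4,0,-0.81],[1,20.1,-0.5,0,-0.93],[1,22.3,-0.5,0,-1.05],[1,24,-0.6,0,-1.14],[1,25.1,-0.6,0,-1.19],[1,25.5,-0.6,0,-1.206],[1,25.5,-0.6,0,-1.206],[1,25.5,-0.6,0,-1.206]]' 60
python3 -c "
from h import *
go(525.9,138.4,124.2,78.2)
snap('wrist','w5')
"
```

```text
clock: 7.9
ee_pos: [526.3, 137.5, 238.4]
tcp_rot: [-0.325, -3.125, 0.001]
ft_force: [-0.4, -0.3, -2.0]
opening: 19.8
at [526.3 137.5 238.4] yaw 78.11 tilt z [-1.e-04 -6.e-04 -1.e+00] f [-0.41 -0.33 -2.  ] op 19.8 t 7.9
shift cm [ 0.06  0.09 11.42] spin -0.002
```

View pics/w5.png

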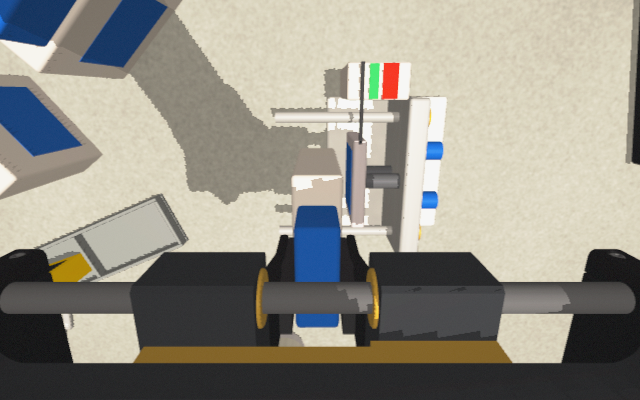

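```bash
python3 -m creep '[[1,0,0,0.5,0],[1,0,0,1.5,0],[1,0,0,3,0],[1,0,0,4.8,0],[1,0,0,6.6,0],[1,0,0,8.3,0],[1,0,0,9.7,0],[1,0,0,10.7,0],[1,0,0,11.2,0],[1,0,0,11.3,0],[1,0,0,11.3,0]]' 60
python3 -c "
from h import *
go(525.9,138.4,124.2,78.2)
snap('wrist','w6');snap('top','t6');snap('scene','s6')
a=cv2.imread('pics/s6.png');cv2.imwrite('pics/s6z.png',cv2.resize(a[120:280,350:480],None,fx=3.7,fy=3.7,interpolation=cv2.INTER_CUBIC))
"
```

```text
clock: 9.05
ee_pos: [526.5, 138.6, 125.8]
tcp_rot: [0.323, 3.124, 0.001]
ft_force: [-0.5, -0.2, -1.8]
opening: 19.7
at [526.5 138.6 125.8] yaw 78.2 tilt z [ 6.e-04  3.e-04 -1.e+00] f [-0.5  -0.17 -1.79] op 19.7 t 9.05
shift cm [ 0.05 -0.03  0.16] spin 0.0
```

View pics/w6.png

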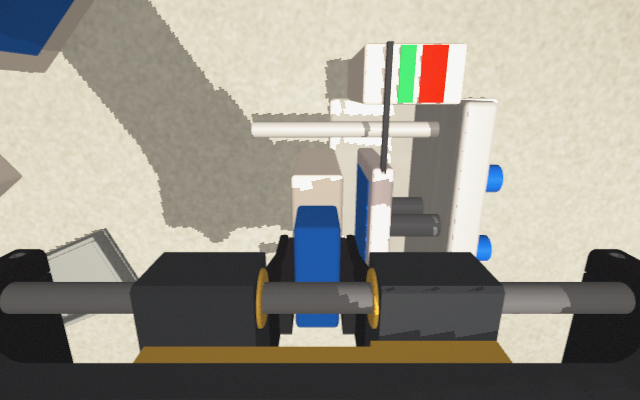

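View pics/s6z.png

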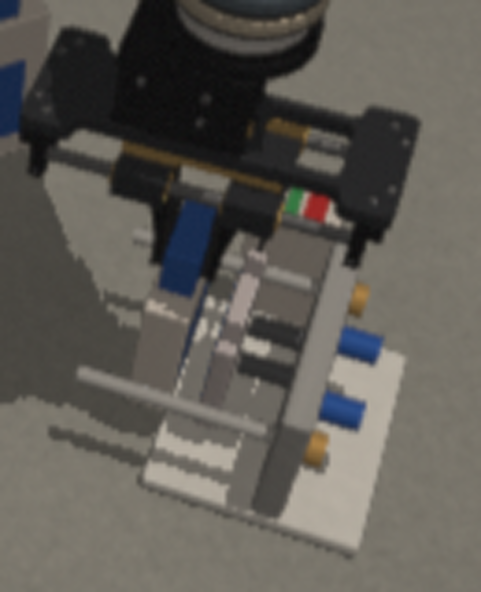

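```bash
python3 - <<'E'
from h import *
a=cv2.imread('pics/w6.png');cv2.imwrite('pics/w6z.png',cv2.resize(a[130:265,280:420],None,fx=4.4,fy=4.4,interpolation=cv2.INTER_CUBIC))
E
```

```text
(no output)
```

View pics/w6z.png

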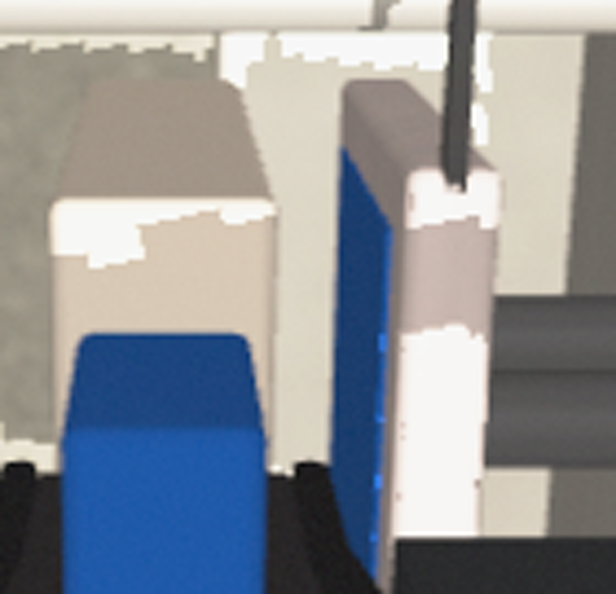

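```bash
python3 - <<'E'
from h import *
th=np.radians(78.23);R=np.array([[np.cos(th),-np.sin(th)],[np.sin(th),np.cos(th)]]);t=np.array([532.74,167.66])
f=lambda u,v:(280+(u+.5)/4.4-.5,130+(v+.5)/4.4-.5)
for n,p,z in [('cas top',(52,200),121.5),('cas top',(274,200),121.5),('cas bot',(95,80),31.5),('cas bot',(237,80),31.5),('plate top',(409,172),105),('plate top',(498,173),105),('pl bot',(345,80),30),('pl bot',(405,80),30),('tab top',(65,430),153.5),('tab top',(265,430),153.5)]:
  print(n,z,[((onz('w6',*f(*p),zz)[:2]-t)@R).round(1).tolist() for zz in (z,z-2)])
E
```

```text
cas top 121.5 [[-42.3, 39.5], [-42.5, 39.0]]
cas top 121.5 [[-17.1, 39.5], [-17.0, 39.0]]
cas bot 31.5 [[-41.4, 39.3], [-41.5, 39.0]]
cas bot 31.5 [[-17.3, 39.3], [-17.2, 38.9]]
plate top 105 [[0.7, 39.2], [1.0, 38.7]]
plate top 105 [[11.7, 39.0], [12.1, 38.6]]
pl bot 30 [[1.2, 39.0], [1.5, 38.7]]
pl bot 30 [[11.5, 39.0], [11.8, 38.7]]
tab top 153.5 [[-39.1, 24.3], [-39.2, 23.5]]
tab top 153.5 [[-19.9, 24.3], [-19.7, 23.5]]
```

```bash
python3 -m creep '[[1,0,0.2,0.1,0],[1,0,0.5,0.13,0],[1,0,0.8,0.13,0],[1,0,1.1,0.13,0],[1,0,1.4,0.13,0],[1,0,1.6,0.13,0],[1,0,1.75,0.13,0],[1,0,1.9,0.13,0],[1,0,2.05,0.13,0],[1,0,2.2,0.13,0],[1,0,2.2,0.13,0],[1,0,2.2,0.13,0]]' 60
python3 -c "
from h import *
go(525.9,138.4,124.5,78.2)
snap('wrist','w7')
a=cv2.imread('pics/w7.png');cv2.imwrite('pics/w7z.png',cv2.resize(a[40:265,270:450],None,fx=2.6,fy=2.6,interpolation=cv2.INTER_CUBIC))
"
```

```text
clock: 10.4
ee_pos: [530.5, 159.2, 124.2]
tcp_rot: [-0.323, -3.124, 0.002]
ft_force: [-1.6, -4.6, 0.7]
opening: 19.3
at [530.5 159.2 124.2] yaw 78.18 tilt z [-7.e-04 -1.e-03 -1.e+00] f [-1.61 -4.6   0.66] op 19.3 t 10.4
shift cm [ 0.02 -2.13 -0.03] spin -0.0
```

View pics/w7z.png

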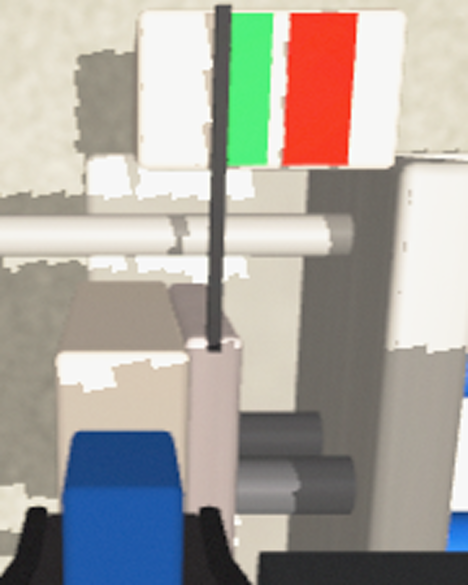

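```bash
python3 -m creep '[[1,0,0.1,0,0],[1,0,0.2,0,0],[1,0,0.3,0,0],[1,0,0.4,0,0],[1,0,0.5,0,0],[1,0,0.55,0,0],[1,0,0.55,0,0],[1,0,0.55,0,0],[1,0,0.55,0,0]]' 60
python3 -c "
from h import *
go(525.9,138.4,124.5,78.2)
snap('wrist','w8');snap('scene','s8');snap('top','t8')
a=cv2.imread('pics/w8.png');cv2.imwrite('pics/w8z.png',cv2.resize(a[30:265,260:450],None,fx=2.5,fy=2.5,interpolation=cv2.INTER_CUBIC))
a=cv2.imread('pics/s8.png');cv2.imwrite('pics/s8z.png',cv2.resize(a[120:280,350:480],None,fx=3.7,fy=3.7,interpolation=cv2.INTER_CUBIC))
"
```

```text
clock: 11.35
ee_pos: [531.3, 163.3, 124.2]
tcp_rot: [-0.324, -3.123, 0.005]
ft_force: [-3.2, -8.8, 2.6]
opening: 19.2
at [531.3 163.3 124.2] yaw 78.15 tilt z [-0.0017 -0.0028 -1.    ] f [-3.22 -8.81  2.64] op 19.2 t 11.35
shift cm [ 0.02 -2.54 -0.02] spin -0.001
```

View pics/w8z.png

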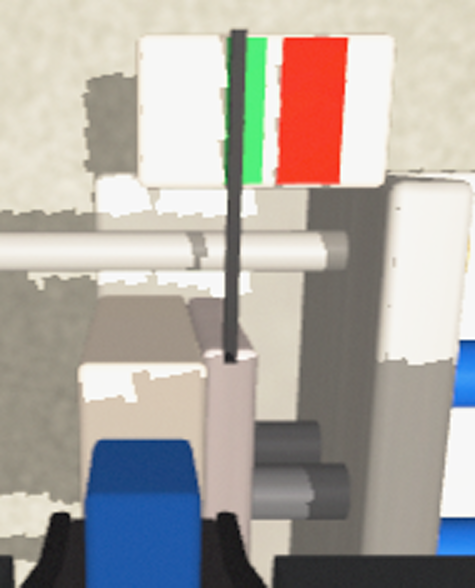

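View pics/s8z.png

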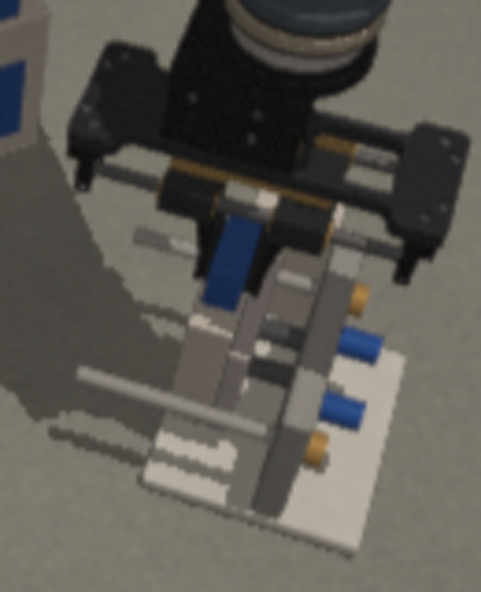

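```bash
python3 - <<'E'
from h import *
a=cv2.imread('pics/w8.png');cv2.imwrite('pics/w8y.png',cv2.resize(a[140:240,285:375],None,fx=6,fy=6,interpolation=cv2.INTER_CUBIC))
print(bot.observe()['ft_torque'])
E
```

```text
[-1.80486344  0.67160149 -0.02107618]
```

View pics/w8y.png

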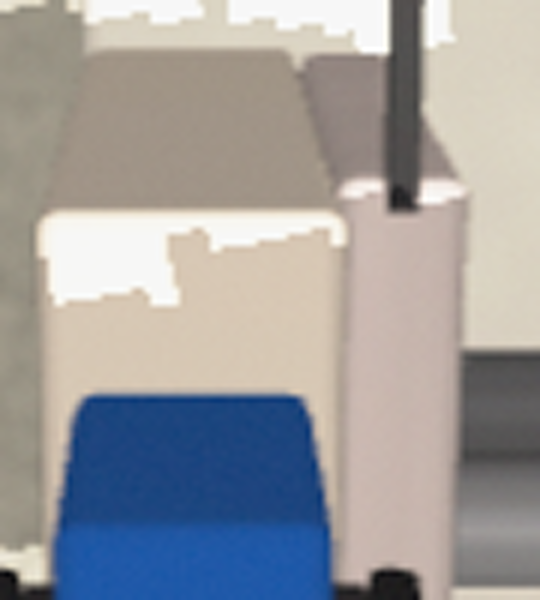

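```bash
python3 - <<'E'
from h import *
th=np.radians(78.23);R=np.array([[np.cos(th),-np.sin(th)],[np.sin(th),np.cos(th)]]);t=np.array([532.74,167.66])
f=lambda u,v:(285+(u+.5)/6-.5,140+(v+.5)/6-.5)
for n,p,z in [('cas top',(38,212),120),('cas top',(347,212),120),('cas bot',(90,48),30),('cas bot',(293,48),30),('plate top',(338,184),105),('plate top',(467,186),105),('pl bot',(305,56),30),('tab top',(55,525),152),('tab top',(330,525),152)]:
  print(n,z,((onz('w8',*f(*p),z)[:2]-t)@R).round(1).tolist())
g=lambda u,v:(260+(u+.5)/2.5-.5,30+(v+.5)/2.5-.5)
print('pointer tip, mid',[((onz('w8',*g(*p),105)[:2]-t)@R).round(1).tolist() for p in [(240,30),(232,350)]])
E
```

```text
cas top 120 [-17.4, 39.9]
cas top 120 [8.3, 39.9]
cas bot 30 [-17.8, 39.9]
cas bot 30 [7.5, 39.9]
plate top 105 [8.5, 39.0]
plate top 105 [20.1, 38.8]
pl bot 30 [9.0, 38.9]
tab top 152 [-14.1, 24.7]
tab top 152 [5.3, 24.8]
pointer tip, mid [[14.5, 102.9], [14.7, 39.3]]
```

```bash
python3 -m creep '[[1,-0.03,0.06,0,0],[1,-0.06,0.12,0,0],[1,-0.06,0.12,0,0],[1,-0.06,0.12,0,0],[1,-0.06,0.12,0,0],[1,-0.06,0.12,0,0],[1,-0.06,0.12,0,0],[1,-0.06,0.12,0,0],[1,-0.06,0.12,0,0],[1,-0.06,0.12,0,0]]' 60
python3 -c "
from h import *
go(525.9,138.4,124.5,78.2)
snap('wrist','w9');snap('top','t9')
a=cv2.imread('pics/w9.png');cv2.imwrite('pics/w9z.png',cv2.resize(a[30:240,285:425],None,fx=2.8,fy=2.8,interpolation=cv2.INTER_CUBIC))
a=cv2.imread('pics/t9.png');cv2.imwrite('pics/t9z.png',cv2.resize(a[100:320,180:430],None,fx=2.7,fy=2.7,interpolation=cv2.INTER_CUBIC))
print(bot.observe()['dq'].round(4))
"
```

```text
clock: 12.5
ee_pos: [531.6, 163.9, 124.1]
tcp_rot: [-0.324, -3.122, 0.006]
ft_force: [-3.5, -8.0, 3.2]
opening: 19.6
at [531.6 163.9 124.1] yaw 78.15 tilt z [-0.003  -0.0034 -1.    ] f [-3.54 -7.99  3.16] op 19.6 t 12.5
shift cm [ 0.03 -2.62 -0.03] spin -0.001
[-0.0008 -0.0005 -0.0014  0.0008  0.0002 -0.001   0.0008]
```

View pics/w9z.png

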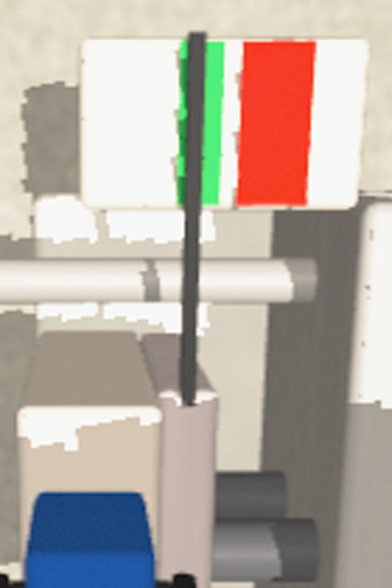

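View pics/t9z.png

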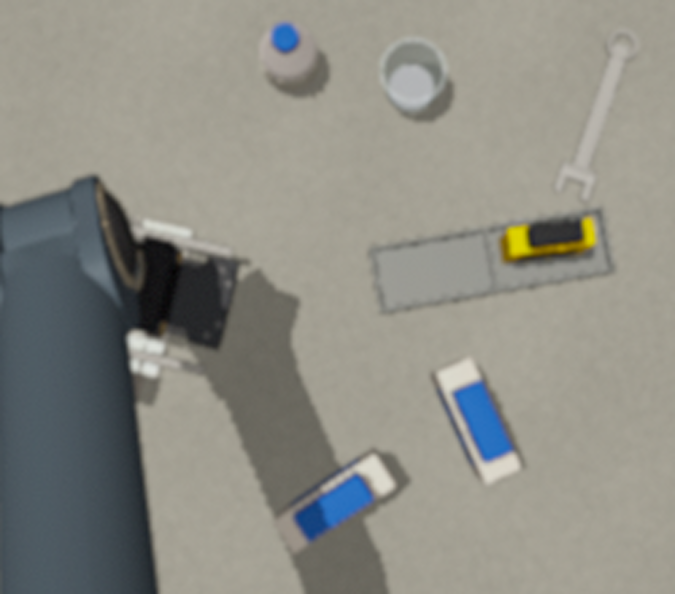

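```bash
python3 -c "
from station import bot
print(bot.finish_job()); print(bot.observe()['ft_force'],bot.observe()['opening'])"
```

```text
the job is handed in; nothing more can be done
None
the job is handed in; nothing more can be done
```

I took the fresh cassette from the tray by its tab with a 60 N grip and lowered it between the rods. It is now held against the seal plate with the black pointer in the green band. I handed the job in at about 12.5 s.

What the last checks showed:
- **Pressing:** The wrist camera shows the pointer near the middle of the green, at about 9 mm of travel. The measured push is about 9 N, and the arm was still. I saw no sign of the red being reached in any picture.
- **Fit:** The cassette was square to the plate within about 0.01 rad. Its side stood about 0.9 mm towards the scale. I commanded a 0.6 mm shift back under load, but did not measure the sides again afterwards.
- **Bottom edges:** They should be level within about 1 mm. I worked this out from the grip height, because the cameras could not see it well.
- **Vertical force:** The force reading shows about 5 N upward that grew as I pressed. I take it to be friction on the seal pad, and I saw no slip in the grip.
- **Clearances:** From the dimensions, the fingers and gripper body are above the holder. The used cassette, bottle, beaker and spanner look unmoved in the top view.

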